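# Roll a hexagonal leg groove-up and clamp it

## Task

The hexagonal wooden leg on the plywood work board is to have its cable groove sanded. Roll it over on the board towards the fence, one face at a time and letting it come to rest on each face, without lifting it clear of the board, until the grooved face is on top; then push it flush against the fence, under the open cam, and swing the cam lever fully down so that the cam clamps it. Leave the other things on the desk where they are.

Things in the scene. Friction and masses are not known exactly. Their poses are not given: they have to be found in the camera images.
- work_board: Plywood board fixed on the desk, 230 (x) x 260 (y) x 12 mm. Origin at the centre of its underside; x towards the fence (away from the robot), y left along the fence, z up. Between its front edge and the fence it carries only the leg; an aluminium post behind the fence holds the cam clamp.
- fence (a point): Foot of the fence's face towards the robot, on the board's top (12 mm above the desk) at the middle of the fence's length, board x = 70 mm; axes as the board's. Aluminium fence 210 mm long, 32 mm high, 22 mm thick. The leg lies flush when parallel to it with its centre 26.6 mm in front of the face.
- hex_leg: Loose wooden prism, regular hexagon 46 mm across flats (faces 26.6 mm wide), 170 mm long, about 0.36 kg; groove 10 wide, 5 deep along one face. Origin at its centre, y along its length (left at the start), z out of the grooved face. Starts roughly parallel to the fence, groove facing the robot and down: two rolls towards the fence bring it up. Face pairs lean 30 deg: grip them tilted.
- cam_lever (a joint): Angle of the cam lever, rad: 0 open (handle 69 degrees above level), 1.2 closed at its stop (handle level, pointing right along the fence). It stays where left. Pressing the grip down takes a few N, about 15 N in the last 0.2 rad. The cam, a black disc of radius 18 mm set 11 mm off centre, clears a flat-lying leg by 4 to 6 mm when open and bears on its top when closed.
- lever_hinge (a point): Point on the lever's pivot bolt, in the plane of the handle: board x = 58.5, y = -42 mm, 86 mm above the desk. The bolt lies along board x, from the post (34 mm wide, behind the fence, top 112 mm above the desk) to x = 26 mm; the 20 mm wide cam sits on it at x = 33 to 53 mm, over the place of the leg.
- lever_grip (a point): Point on the centre line of the handle's round black grip (17 mm thick), 85 mm from the pivot; the handle ends 112 mm from the pivot. It swings down on the right, in the upright plane along the fence through the point lever_hinge.
- sanding_block: Foam sanding block, 59 x 101 x 26 mm, lying on the desk to the right of the board; origin at the centre of its underside. Bystander.
- wax_tin: Round tin of wax, 63 mm across, 34 mm high, at the back right; origin at the centre of its underside. Bystander.
- glue_tube: Tube of glue, 42 x 146 x 28 mm, lying behind the board; origin at the centre of its underside. Bystander.
- marker: Marker pen, 17 x 135 x 16 mm, lying right of the board; origin at the centre of its underside. Bystander.
- screw_pot: Pot of screws, 62 mm across, 54 mm high, left of the board; origin at the centre of its underside. Bystander.
- hex_key: Hex key, 30 x 88 x 5 mm, lying at the back; origin at the centre of its underside. Bystander.

How it is judged:
On the way, in this order (a step that is already met when the one before it is completed fails the run):
1. the leg has been rolled one face: it rests flat on the board with the grooved face turned to the upper side (angle between hex_leg's own z axis and vertical between 0.942478 and 1.15192 rad and z of hex_leg in the frame of work_board between 0.031 and 0.039 m and linear speed of hex_leg below 0.02 m/s and angular speed of hex_leg below 0.15 rad/s), for 0.2 s.
2. the leg has been rolled onto the next face: it rests flat with the groove on top (angle between hex_leg's own z axis and vertical below 0.10472 rad and z of hex_leg in the frame of work_board between 0.031 and 0.039 m and linear speed of hex_leg below 0.02 m/s and angular speed of hex_leg below 0.15 rad/s), for 0.2 s.
At the end, for the whole second after the job is handed in: The leg lies flat on the board with its groove up (within 5 degrees), flush against the fence (gap under 4 mm, parallel within 3 degrees) and at rest; the cam lever is fully closed (within 0.1 rad of its stop) and the cam presses on the leg with more than 3 N (angle between hex_leg's own z axis and vertical below 0.0872665 rad and z of hex_leg in the frame of work_board between 0.031 and 0.039 m and x of hex_leg in the frame of work_board between 0.0395 and 0.047 m and angle between the y axis of hex_leg and the y axis of work_board, either way round below 0.0523599 rad and value of joint cam_lever above 1.1 rad and contact force between cam_lever and hex_leg above 3 N and linear speed of hex_leg below 0.02 m/s and angular speed of hex_leg below 0.15 rad/s); the robot touches nothing.
It fails at once if the leg is lifted clear of the board (its centre more than 60 mm above the board's top) (z of hex_leg in the frame of work_board above 0.072 m).
It fails at once if the leg is pushed off the board (z of hex_leg in the frame of work_board below 0.028 m).
It fails at once if a bystander (sanding block, wax tin, glue tube, marker, pot of screws or hex key) is moved more than 20 mm (distance of any of sanding_block, wax_tin, glue_tube, marker, screw_pot, hex_key from where it was at the start of the episode above 0.02 m).
It also fails if it takes over 61 s, if anything falls off the work surface, if the arm or the gripper's body presses on something with over 40 N, if the wrist force passes 120 N, or if a joint passes its speed limit or range.

## Robot

A 6-joint arm with a two-finger parallel gripper is mounted at the origin on a cart in front of the work surface, level with it; the furniture and walls round the work are solid. World frame = base frame: x ahead of the robot, y to its left, z up, the work surface at z = 0. Lengths are in m, angles in rad, forces in N, time in s.
With the tool pointing down it reaches from about 0.325 to 0.9 m from the base axis. Payload 6.1 kg.
Tool frame: the origin (TCP) lies at the very end of the fingers, on their centre line; the grasp point (between the pads) lies bot.grip_depth behind it (bot.grip_depth is the distance from the TCP to the grasp point, in m); z points along the fingers, y is the line along which they close (so a half turn about z gives the same grasp; the last joint's range is limited). The gripper opens to 85 mm and grips with 20 to 120 N. Pads are 22 mm wide; open, the fingers measure 114 mm over their backs; the gripper's body (76 mm by 85 mm) begins 54 mm behind the grasp point. The pads swing forward as they close: fully open they stand 13 mm farther back than shut.
Start: joints at [-1.266, 0.22, 1.526, -0, 1.395, -0.126], TCP at [0.261, -0.568, 0.231] pointing down, gripper open.
Joint ranges: [-2.98, 2.98], [-0.91, 2.08], [0.09, 2.57], [-1.24, 4.39], [0.2, 2.65], [-2.68, 2.68]. Speed limits (rad/s): [2.57, 2.57, 3.01, 3.14, 3.14, 3.14].

## Interface

Orientations are given as a unit quaternion [w, x, y, z].
In Python, from bench import bot gives the robot as it stands. The module is installed in compiled form; this text tells all that it offers.
- The arm moves only by the tool send_rows, never from a script. Its argument "steps" is a list of rows, each a list of 7 numbers: the turn, a rotation vector about the tool's x, y, z in parts of the range, where 1.0 means 360 degrees, then the shift along the tool's x, y, z in fractions of the full range, 1 being 400 mm, then the finger opening in m, from 0 to 0.0854. A call has 1 to 12 rows; each row is the pose to reach, as a shift and turn from the pose commanded when the call began, along the tool's axes at that moment; what a row does not reach only later rows make up. A row lasts 1/8 s, in which the tool goes at most 62.5 mm and 10.7 degrees, less where a joint would pass 70% of its speed; a pose out of reach is approached as far as the arm can. Shift and turn numbers lie between -1 and 1, and a call with a number outside is refused. A call with a gripper value outside its range is refused whole. The fingers move at their own pace and stop on an object; the grip force is fixed at half the most. Time passes only in rows, so rows that repeat a pose let the fingers close. It gives the time, the measured TCP pose, the force, the opening and the grip force at its end, in the units of the state.
- bot.get_obs(): the state, without advancing time (a new reading comes with each control period).
- bot.get_image(name): name is "side" or "top" or "wrist"; returns a dict with "img" (420x560x3 uint8, blue, green, red), "z_map" (420x560 float32, m along the optical axis (not along the pixel's ray), 0 where there is no reading), "mtx" (3x3 intrinsics, pixels), "eye" and "orientation" of the camera in the world; the wrist camera has in their place "hand_eye" (4x4, takes a point from camera to tool coordinates, whose origin is the TCP and whose axes are the flange's). Camera axes: x right, y up, looking along -z (the intrinsics and any distortion apply to the point x, -y, -z); pixel columns grow to the right and rows downward; lengths in m; the calibration is good to about 2 mm. The wrist camera is an equidistant fisheye: a pixel r from the principal point sees the ray r / f radians off the axis. A picture is of the moment at which its call begins: read the wrist's pose just before it.
- bot.hand_in(): hands the job in; it is judged then, once.
Trained networks look in the newest picture that a camera, given by its name, has taken for a name from the list of things; names that differ only in an ending like _2 or _b are one class to them, and where a whole thing is asked for, a point or a joint stands for the part that bears it (a point fixed in the world has none). Each returns a list of dicts, best first, with "score" (0 to 1); they miss things now and then, are a little off and sometimes report something else, mostly with a low value. They report only what shows in the picture. A call takes as long as a camera call.
- bot.look_for(camera, label): "xyz" ([x, y, z] in m, in world coordinates, good to about 4 mm: the middle of the surface that is visible of it).
- bot.silhouettes(camera, label): "pixels" (420x560 bool, what is visible of it).
- bot.spot_point(camera, label): "xyz" ([x, y, z] in m, in world coordinates, good to about 4 mm: a listed point, or the origin of a listed thing).
The state is a dict: "time": time; "q": joint angles; "joint_vel": joint speeds; "joint_efforts": joint torques, N m; "tool_pos": TCP position; "tcp_rot": TCP orientation; "contact_force": force on the tool from outside, world axes, zero at the start; "ft_torque": the same for the moment, N m; "finger_gap": finger opening in m; "grip_force": force on a finger pad.
Only numpy, scipy, OpenCV 4.12 (cv2) and the standard library are available. Lean on these libraries where they do the work, as an engineer would, in place of code of your own. Each camera call takes 0.05 s, during which the arm holds its last target. There are 200 camera calls.

## Working session

There is one attempt and no reset: what is moved stays moved. The work goes in short steps, Python scripts to look and compute and a tool call to move; the robot and the scene stay as the last step left them, time stands still between calls to the robot, and variables do not carry over. Pictures are saved under pics/ and viewed, at most 10 in all, crops included, and the job is handed in when it is done.

Besides the shell and the picture viewer there is one more tool, called after ">>>" in YAML: its name, and indented under it one key for each argument. send_rows: Moves the arm, as the interface text tells. Its arguments: {"type":"object","properties":{"steps":{"type":"array","items":{"type":"array","items":{"type":"number"}}}},"required":["steps"]}

```bash
mkdir -p pics; cat > h.py <<'E'
import numpy as np, cv2
from scipy.spatial.transform import Rotation as R
from bench import bot
def rot(q): return R.from_quat([q[1],q[2],q[3],q[0]])
def world(im,uv):
    K=im['mtx'];u,v=np.array(uv).T;z=im['z_map'][v,u]
    p=np.c_[(u-K[0,2])/K[0,0]*z,-(v-K[1,2])/K[1,1]*z,-z]
    o=np.array(im['orientation']); r=rot(o) if o.size==4 else R.from_matrix(o)
    return r.apply(p)+np.array(im['eye'])
def st():
    o=bot.get_obs();print('t',o['time'],'p',np.round(o['tool_pos'],4),'R',np.round(rot(o['tcp_rot']).as_matrix(),3).tolist(),'F',np.round(o['contact_force'],1),'gap',o['finger_gap'],'q',np.round(o['q'],3));return o
E
python3 - <<'E'
from h import *
st();print(bot.grip_depth)
ims=[]
for c in('top','side'):
    im=bot.get_image(c);cv2.imwrite(f'pics/{c}0.png',im['img']);print(c,np.round(im['eye'],3),np.array(im['orientation']))
    for l in('work_board','fence','hex_leg','lever_hinge','lever_grip'):
        print(l,[(np.round(d['xyz'],4).tolist(),round(d['score'],2)) for d in bot.spot_point(c,l)[:2]])
    for d in bot.silhouettes(c,'hex_leg')[:1]:
        v,u=np.nonzero(d['pixels']);k=im['z_map'][v,u]>0;P=world(im,np.c_[u,v][k])
        print('leg',d['score'],len(P),P.min(0),P.max(0),np.median(P,0)); np.save(f'leg_{c}.npy',P)
E
```

```text
t 0.0 p [ 0.2608 -0.5673  0.2302] R [[0.909, 0.418, -0.001], [0.418, -0.909, 0.002], [0.0, -0.002, -1.0]] F [-0.7  0.7  0.1] gap 0.0855204317448589 q [-1.266  0.221  1.528 -0.     1.395 -0.126]
0.0187
top [ 0.51  -0.148  1.602] [-0.70138007 -0.02598142  0.02602501  0.71183823]
work_board [([0.5238, -0.1468, -0.0001], 0.76)]
fence [([0.5668, -0.0903, 0.0092], 0.68)]
hex_leg [([0.4975, -0.2068, 0.0337], 0.84)]
lever_hinge [([0.5912, -0.1292, 0.0904], 0.84), ([0.7481, -0.2222, 0.0031], 0.42)]
lever_grip [([0.6314, -0.1596, 0.157], 0.51)]
leg 0.81 1006 [ 0.40690894 -0.26272299  0.00296894] [ 0.57856805 -0.15466344  0.06578442] [ 0.49354113 -0.20661637  0.05384638]
side [ 0.643 -0.833  0.788] [ 0.92002954  0.39171871  0.00926792 -0.00402612]
work_board [([0.523, -0.1469, 0.0022], 0.62)]
fence []
hex_leg [([0.4923, -0.2033, 0.0323], 0.65)]
lever_hinge [([0.5968, -0.1277, 0.0912], 0.81)]
lever_grip [([0.6281, -0.1506, 0.1591], 0.84)]
leg 0.75 1531 [ 0.40841791 -0.26412327  0.01127587] [ 0.58107924 -0.1380134   0.06316868] [ 0.49821159 -0.2205247   0.05541257]
```

View pics/top0.png

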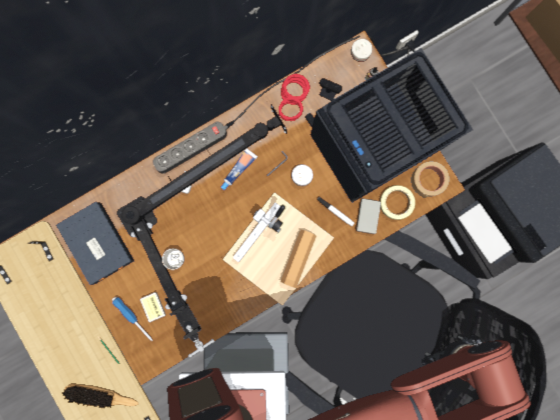

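View pics/side0.png

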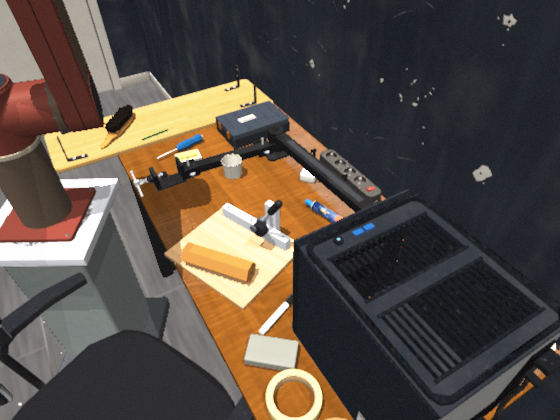

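```bash
python3 - <<'E'
from h import *
im=bot.get_image('top')
for c in('top','side'):
    P=np.load(f'leg_{c}.npy');T=P[(P[:,2]>.052)&(P[:,2]<.062)]
    r=cv2.minAreaRect(T[:,:2].astype(np.float32)*1000);print(c,len(T),r,T[:,2].mean())
# board by height: lattice
v,u=np.mgrid[0:420:1,0:560:1];g=np.c_[u.ravel(),v.ravel()];P=world(im,g)
m=(np.hypot(*(P[:,:2]-[.52,-.147]).T)<.22)
print(np.histogram(P[m,2],bins=np.arange(-.01,.13,.004)))
for d in bot.silhouettes('top','work_board')[:1]:
    V,U=np.nonzero(d['pixels']);Q=world(im,np.c_[U,V]);Q=Q[abs(Q[:,2]-.012)<.004];print('board',cv2.minAreaRect(Q[:,:2].astype(np.float32)*1000),Q[:,2].mean())
m=(abs(P[:,2]-.044)<.004)&(np.hypot(*(P[:,:2]-[.58,-.09]).T)<.16)
Q=P[m];np.save('f.npy',Q);print('fence',len(Q),cv2.minAreaRect(Q[:,:2].astype(np.float32)*1000),Q[:,2].mean())
E
```

```text
top 550 ((493.1580810546875, -207.45741271972656), (37.505218505859375, 169.25344848632812), 67.58721160888672) 0.0566581998211025
side 872 ((493.1636047363281, -211.13571166992188), (36.81499481201172, 171.5717315673828), 68.59346008300781) 0.05834558489462694
(array([ 688, 2341, 2947, 1581, 1591, 1884,  851,  128,   13,   19,   52,
        116,  242,  289,  166,  167,  281,  173,   39,    3,    1,    2,
          6,   12,   44,   47,   43,   19,   13,   29,   36,   11,    4,
          4]), array([-0.01 , -0.006, -0.002,  0.002,  0.006,  0.01 ,  0.014,  0.018,
        0.022,  0.026,  0.03 ,  0.034,  0.038,  0.042,  0.046,  0.05 ,
        0.054,  0.058,  0.062,  0.066,  0.07 ,  0.074,  0.078,  0.082,
        0.086,  0.09 ,  0.094,  0.098,  0.102,  0.106,  0.11 ,  0.114,
        0.118,  0.122,  0.126]))
board ((524.1324462890625, -148.74295043945312), (228.5049591064453, 259.1923828125), 52.01007843017578) 0.011633536916107879
fence 433 ((529.6986083984375, -142.22161865234375), (167.28536987304688, 208.9205322265625), 52.05281066894531) 0.04358299881402323
```

```bash
cat >> h.py <<'E'
B0=np.array([.524,-.148,0]);BH=52.0
def hd(a): return np.array([np.cos(np.radians(a)),np.sin(np.radians(a)),0])
UP=np.array([0,0,1.])
def bw(x,y,z): return B0+x*hd(BH)+y*hd(BH+90)+z*UP       # board (m) -> world
def tool(h,a):   # fence heading h deg, approach angle a in leg plane (300 leaning to robot, 270 down)
    f=hd(h);c,s=np.cos(np.radians(a)),np.sin(np.radians(a))
    z=c*f+s*UP;y=-(-s*f+c*UP);return np.c_[np.cross(y,z),y,z]
def rows(wps,start=None):
    """wps: (pos,Rmat,gap,n)"""
    if start is None:
        o=bot.get_obs();p0,R0=np.array(o['tool_pos']),rot(o['tcp_rot']).as_matrix()
    else: p0,R0=start
    w0=np.zeros(6)
    for p,Rm,g,n in wps:
        w=np.r_[np.degrees(R.from_matrix(R0.T@Rm).as_rotvec()),R0.T@(p-p0)]
        for k in range(1,n+1):
            x=w0+(w-w0)*k/n
            print('['+','.join(f'{v:.1f}' for v in x[:3])+','+','.join(f'{v:.3f}' for v in x[3:])+f',{g}],')
        w0=w
E
python3 - <<'E'
from h import *
C=np.array([.4935,-.207,.035]);h=68
print('board',[(C-B0)@hd(BH),(C-B0)@hd(BH+90)])
G=C+.02*hd(h+90);T=tool(h,300);print(G,T[:,2])
g=G+.004*T[:,2]
rows([(g-.11*T[:,2],T,.065,9),(g-.11*T[:,2],T,.065,2)])
E
```

```text
board [np.float64(-0.06527030946022919), np.float64(-0.012289699059208802)]
[ 0.47495632 -0.19950787  0.035     ] [ 0.1873033   0.46359193 -0.8660254 ]
[3.1,1.4,5.1,0.034,-0.023,0.012,0.065],
[6.3,2.7,10.1,0.069,-0.046,0.023,0.065],
[9.4,4.1,15.2,0.103,-0.070,0.035,0.065],
[12.6,5.4,20.3,0.138,-0.093,0.046,0.065],
[15.7,6.8,25.3,0.172,-0.116,0.058,0.065],
[18.9,8.1,30.4,0.206,-0.139,0.070,0.065],
[22.0,9.5,35.5,0.241,-0.163,0.081,0.065],
[25.2,10.9,40.5,0.275,-0.186,0.093,0.065],
[28.3,12.2,45.6,0.310,-0.209,0.105,0.065],
[28.3,12.2,45.6,0.310,-0.209,0.105,0.065],
[28.3,12.2,45.6,0.310,-0.209,0.105,0.065],
```

The manual's scale: shifts go in shares of 400 mm and turns go in shares of 360 degrees. Converting my numbers, 0.31 m is 0.775, 0.275 m is 0.6875, 45.6 degrees is 0.1267.

>>> send_rows:
  steps:
    - [0.0086,0.0039,0.0142,0.085,-0.0575,0.03,0.065]
    - [0.0175,0.0075,0.0281,0.1725,-0.115,0.0575,0.065]
    - [0.0261,0.0114,0.0422,0.2575,-0.175,0.0875,0.065]
    - [0.035,0.015,0.0564,0.345,-0.2325,0.115,0.065]
    - [0.0436,0.0189,0.0703,0.43,-0.29,0.145,0.065]
    - [0.0525,0.0225,0.0844,0.515,-0.3475,0.175,0.065]
    - [0.0611,0.0264,0.0986,0.6025,-0.4075,0.2025,0.065]
    - [0.07,0.0303,0.1125,0.6875,-0.465,0.2325,0.065]
    - [0.0786,0.0339,0.1267,0.775,-0.5225,0.2625,0.065]
    - [0.0786,0.0339,0.1267,0.775,-0.5225,0.2625,0.065]
    - [0.0786,0.0339,0.1267,0.775,-0.5225,0.2625,0.065]

```text
time: 2.17
tool_pos: [0.4554, -0.2492, 0.1266]
tcp_rot: [-0.253, 0.948, -0.184, 0.049]
contact_force: [0.4, -0.7, -0.4]
finger_gap: 0.0656
grip_force: 0.0
```

```bash
python3 - <<'E'
from h import *
o=st();im=bot.get_image('wrist');cv2.imwrite('pics/w1.png',im['img'])
for l in('hex_leg',):
  for c in('wrist','top','side'):
    if c!='wrist': im=bot.get_image(c)
    print(c,[(np.round(d['xyz'],4).tolist(),round(d['score'],2)) for d in bot.spot_point(c,l)[:2]])
G=np.array([.47495632,-.19950787,.035]);T=tool(68,300);g=G+.004*T[:,2]
rows([(g,T,.065,4)])
E
```

```text
t 2.175 p [ 0.4554 -0.2492  0.1266] R [[0.928, -0.324, 0.187], [-0.374, -0.804, 0.462], [0.001, -0.499, -0.867]] F [ 0.4 -0.7 -0.4] gap 0.0655821264649839 q [-0.939  0.23   1.813  0.444  1.41   0.873]
wrist [([0.4926, -0.2074, 0.0367], 0.92)]
top [([0.4939, -0.2061, 0.0362], 0.81)]
side [([0.4927, -0.2041, 0.0324], 0.68)]
[0.0,-0.0,-0.0,-0.000,-0.000,0.028,0.065],
[0.0,-0.0,-0.0,-0.000,-0.000,0.055,0.065],
[0.0,-0.0,-0.0,-0.000,-0.000,0.083,0.065],
[0.1,-0.1,-0.0,-0.001,-0.001,0.110,0.065],
```

View pics/w1.png

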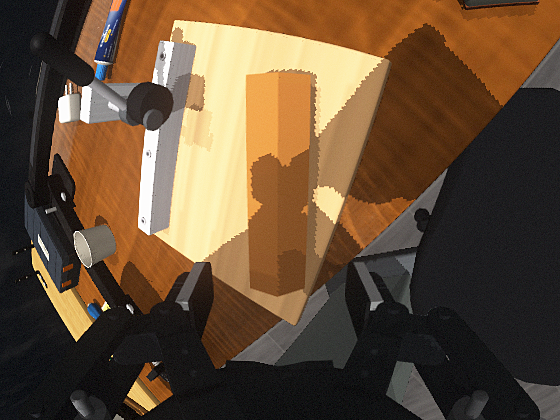

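In the tool's units: 0.11 m is 0.275, 0.083 m is 0.2075.

>>> send_rows:
  steps:
    - [0,0,0,0,0,0.07,0.065]
    - [0,0,0,0,0,0.1375,0.065]
    - [0,0,0,0,0,0.2075,0.065]
    - [0,0,0,0,0,0.275,0.065]
    - [0,0,0,0,0,0.275,0.065]
    - [0,0,0,0,0,0.275,0.04]
    - [0,0,0,0,0,0.275,0.04]
    - [0,0,0,0,0,0.275,0.04]
    - [0,0,0,0,0,0.275,0.04]

```text
time: 3.6
tool_pos: [0.4768, -0.1983, 0.0331]
tcp_rot: [-0.254, 0.948, -0.184, 0.05]
contact_force: [-0.6, 2.2, 3.9]
finger_gap: 0.0446
grip_force: 63.6
```

```bash
python3 - <<'E'
from h import *
o=st();print(o['grip_force'])
G=np.array([.47495632,-.19950787,.035]);T=tool(68,300);g=G+.004*T[:,2];print('target',g)
E
```

```text
t 3.6 p [ 0.4768 -0.1983  0.0331] R [[0.927, -0.324, 0.189], [-0.375, -0.803, 0.463], [0.002, -0.5, -0.866]] F [-0.6  2.2  3.9] gap 0.04456884697617453 q [-0.851  0.34   1.89   0.499  1.209  0.853]
63.617811519652605
target [ 0.47570553 -0.1976535   0.0315359 ]
```

```bash
cat >> h.py <<'E'
D=.0022
def rollpose(bx,by,phi,lift=0):
    a=np.radians(120-phi);T=tool(BH,300-phi)
    return bw(bx+.0133+.0266*np.cos(a),by,.012+.0266*np.sin(a)+lift)+D*T[:,2],T
E
python3 - <<'E'
from h import *
T=tool(68,300);g=np.array([.47495632,-.19950787,.035])+.004*T[:,2]
w=[(*rollpose(-.070,.035,0,.002),.04,3)]
print((g-B0)@hd(52),(g-B0)@hd(142))
for ph in range(8,65,8): w.append((*rollpose(-.070,.035,min(ph,60),.001),.04,1))
w.append((*rollpose(-.070,.035,60,0.0),.04,1))
rows(w,(g,T))
print(rollpose(-.07,.035,60))
E
```

```text
-0.06886053644769996 0.007486810712998733
[0.0,2.7,4.6,-0.009,-0.003,0.000,0.04],
[0.0,5.3,9.2,-0.018,-0.006,0.000,0.04],
[0.0,8.0,13.9,-0.026,-0.008,0.001,0.04],
[-7.9,7.0,14.4,-0.026,-0.011,0.002,0.04],
[-15.9,6.0,14.9,-0.025,-0.014,0.002,0.04],
[-23.8,5.0,15.3,-0.024,-0.017,0.003,0.04],
[-31.8,3.9,15.7,-0.023,-0.020,0.005,0.04],
[-39.7,2.8,16.1,-0.022,-0.023,0.007,0.04],
[-47.7,1.7,16.4,-0.021,-0.025,0.009,0.04],
[-55.6,0.6,16.6,-0.020,-0.027,0.012,0.04],
[-59.6,-0.0,16.8,-0.020,-0.028,0.013,0.04],
[-59.6,-0.0,16.8,-0.020,-0.028,0.014,0.04],
(array([ 0.46902269, -0.16151833,  0.03313102]), array([[ 7.88010754e-01, -5.33178478e-01, -3.07830738e-01],
       [-6.15661475e-01, -6.82437331e-01, -3.94005377e-01],
       [-2.77555756e-17,  5.00000000e-01, -8.66025404e-01]]))
```

In the tool's units: -0.028 m is -0.07, -0.027 m is -0.0675, -59.6 degrees is -0.1656.

>>> send_rows:
  steps:
    - [0,0.0075,0.0128,-0.0225,-0.0075,0,0.04]
    - [0,0.0147,0.0256,-0.045,-0.015,0,0.04]
    - [0,0.0222,0.0386,-0.065,-0.02,0.0025,0.04]
    - [-0.0219,0.0194,0.04,-0.065,-0.0275,0.005,0.04]
    - [-0.0442,0.0167,0.0414,-0.0625,-0.035,0.005,0.04]
    - [-0.0661,0.0139,0.0425,-0.06,-0.0425,0.0075,0.04]
    - [-0.0883,0.0108,0.0436,-0.0575,-0.05,0.0125,0.04]
    - [-0.1103,0.0078,0.0447,-0.055,-0.0575,0.0175,0.04]
    - [-0.1325,0.0047,0.0456,-0.0525,-0.0625,0.0225,0.04]
    - [-0.1544,0.0017,0.0461,-0.05,-0.0675,0.03,0.04]
    - [-0.1656,0,0.0467,-0.05,-0.07,0.0325,0.04]
    - [-0.1656,0,0.0467,-0.05,-0.07,0.035,0.04]

```text
time: 5.1
tool_pos: [0.4698, -0.1604, 0.0331]
tcp_rot: [0.245, 0.913, -0.315, -0.085]
contact_force: [-1.7, 3.1, 2.6]
finger_gap: 0.0442
grip_force: 64.0
```

```bash
python3 - <<'E'
from h import *
o=st()
im=bot.get_image('side');cv2.imwrite('pics/s2.png',cv2.resize(im['img'][170:320,140:340],(800,600)))
print([(np.round(d['xyz'],4).tolist(),round(d['score'],2)) for d in bot.spot_point('side','hex_leg')[:2]])
E
```

```text
t 5.1 p [ 0.4698 -0.1604  0.0331] R [[0.788, -0.533, -0.308], [-0.616, -0.682, -0.394], [-0.001, 0.5, -0.866]] F [-1.7  3.1  2.6] gap 0.04417618723900983 q [-0.188  0.398  1.811 -0.491  1.233  2.282]
[([0.4829, -0.1686, 0.0343], 0.97)]
```

View pics/s2.png

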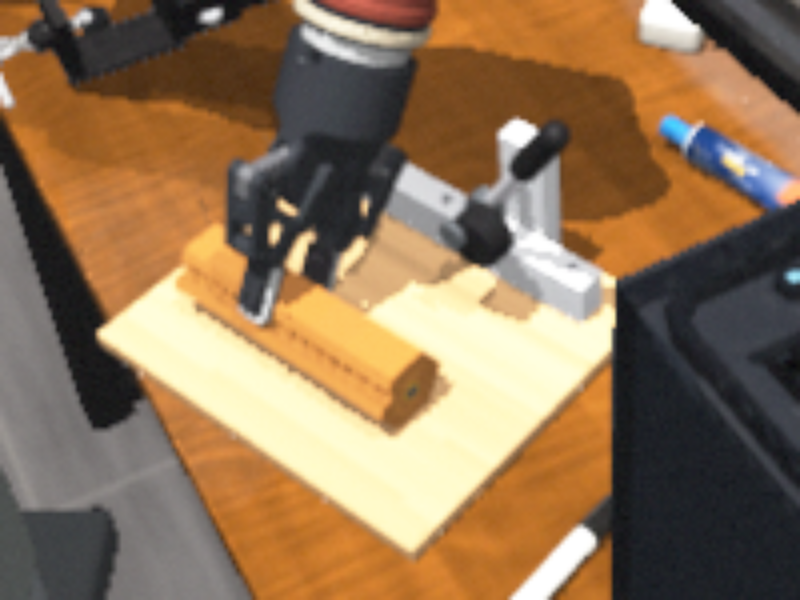

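```bash
python3 - <<'E'
from h import *
s=rollpose(-.070,.035,60)
def at(a,back,bx=-.042):
    T=tool(BH,a);return bw(bx,.035,.035)-back*T[:,2],T
w=[(*s,.064,3),(*at(240,.03),.064,1),(*at(240,.075),.064,1)]
for a in range(249,301,9): w.append((*at(a,.075),.064,1))
w.append((*at(300,.075),.064,1))
rows(w,s)
print()
rows([(*at(300,.035),.064,1),(*at(300,-.004),.064,2),(*at(300,-.004),.04,4)],at(300,.075))
E
```

```text
[0.0,0.0,0.0,0.000,0.000,0.000,0.064],
[0.0,0.0,0.0,0.000,0.000,0.000,0.064],
[0.0,0.0,0.0,0.000,0.000,0.000,0.064],
[0.0,0.0,0.0,-0.000,-0.001,-0.033,0.064],
[0.0,0.0,0.0,-0.000,-0.001,-0.078,0.064],
[9.0,0.0,0.0,-0.000,0.011,-0.077,0.064],
[18.0,0.0,-0.0,-0.000,0.022,-0.074,0.064],
[27.0,0.0,-0.0,-0.000,0.033,-0.070,0.064],
[36.0,0.0,0.0,-0.000,0.043,-0.064,0.064],
[45.0,0.0,0.0,-0.000,0.052,-0.056,0.064],
[54.0,-0.0,0.0,-0.000,0.059,-0.047,0.064],
[60.0,-0.0,0.0,-0.000,0.064,-0.040,0.064],

[0.0,0.0,0.0,0.000,-0.000,0.040,0.064],
[0.0,0.0,0.0,0.000,-0.000,0.059,0.064],
[0.0,0.0,0.0,0.000,-0.000,0.079,0.064],
[0.0,0.0,0.0,0.000,-0.000,0.079,0.04],
[0.0,0.0,0.0,0.000,-0.000,0.079,0.04],
[0.0,0.0,0.0,0.000,-0.000,0.079,0.04],
[0.0,0.0,0.0,0.000,-0.000,0.079,0.04],
```

In the tool's units: -0.078 m is -0.195, -0.077 m is -0.1925, 60 degrees is 0.1667.

>>> send_rows:
  steps:
    - [0,0,0,0,0,0,0.064]
    - [0,0,0,0,0,0,0.064]
    - [0,0,0,0,0,0,0.064]
    - [0,0,0,0,-0.0025,-0.0825,0.064]
    - [0,0,0,0,-0.0025,-0.195,0.064]
    - [0.025,0,0,0,0.0275,-0.1925,0.064]
    - [0.05,0,0,0,0.055,-0.185,0.064]
    - [0.075,0,0,0,0.0825,-0.175,0.064]
    - [0.1,0,0,0,0.1075,-0.16,0.064]
    - [0.125,0,0,0,0.13,-0.14,0.064]
    - [0.15,0,0,0,0.1475,-0.1175,0.064]
    - [0.1667,0,0,0,0.16,-0.1,0.064]

```text
time: 6.7
tool_pos: [0.4469, -0.1905, 0.1001]
tcp_rot: [-0.246, 0.913, -0.316, 0.086]
contact_force: [-1.2, 0.8, -0.0]
finger_gap: 0.064
grip_force: 0.0
```

```bash
python3 - <<'E'
from h import *
o=st()
for c in('top','side','wrist'):
    im=bot.get_image(c)
    for d in bot.spot_point(c,'hex_leg')[:1]:
        p=np.array(d['xyz']);print(c,(p-B0)@hd(52),(p-B0)@hd(142),p[2],d['score'])
    if c!='wrist':
        for d in bot.silhouettes(c,'hex_leg')[:1]:
            v,u=np.nonzero(d['pixels']);P=world(im,np.c_[u,v]);P=P[(P[:,2]>.052)&(P[:,2]<.062)];print(cv2.minAreaRect(P[:,:2].astype(np.float32)*1000))
T=tool(BH,300);print(bw(-.042,.035,.035)-.075*T[:,2])
E
```

```text
t 6.7 p [ 0.4469 -0.1905  0.1001] R [[0.786, -0.534, 0.312], [-0.618, -0.68, 0.394], [0.002, -0.503, -0.865]] F [-1.2  0.8 -0. ] gap 0.06404872093119471 q [-0.922  0.062  2.063  0.546  1.214  1.068]
((486.1071472167969, -172.29681396484375), (39.33130645751953, 168.59600830078125), 51.296592712402344)
side -0.04148491353967343 0.016064929150351764 0.0323 0.93
((484.540771484375, -175.3379669189453), (32.51893615722656, 171.3483123779297), 52.24713134765625)
wrist -0.04246011053614625 0.016825843612082163 0.0377 0.57
[ 0.44747454 -0.1890987   0.09995191]
```

In the tool's units: 0.079 m is 0.1975, 0.059 m is 0.1475.

>>> send_rows:
  steps:
    - [0,0,0,0,0,0.1,0.064]
    - [0,0,0,0,0,0.1475,0.064]
    - [0,0,0,0,0,0.1975,0.064]
    - [0,0,0,0,0,0.1975,0.064]
    - [0,0,0,0,0,0.1975,0.04]
    - [0,0,0,0,0,0.1975,0.04]
    - [0,0,0,0,0,0.1975,0.04]
    - [0,0,0,0,0,0.1975,0.04]

```text
time: 8.1
tool_pos: [0.4722, -0.1584, 0.0322]
tcp_rot: [-0.244, 0.913, -0.315, 0.085]
contact_force: [-1.9, -0.0, 6.2]
finger_gap: 0.0446
grip_force: 62.5
```

```bash
python3 - <<'E'
from h import *
import h
o=st();p=np.array(o['tool_pos']);print((p-B0)@hd(52),(p-B0)@hd(142),p[2])
T=tool(BH,300);s=(bw(-.042,.035,.035)+.004*T[:,2],T);print(s[0])
h.D=(.035-p[2])/.866;print(h.D)
w=[]
for ph in range(8,65,8): w.append((*rollpose(-.042,.035,min(ph,60),.001),.04,1))
w.append((*rollpose(-.042,.035,60,0.0),.04,2))
rows(w,s)
E
```

```text
t 8.1 p [ 0.4722 -0.1584  0.0322] R [[0.787, -0.533, 0.309], [-0.616, -0.682, 0.393], [0.001, -0.5, -0.866]] F [-1.9 -0.   6.2] gap 0.04462420916954591 q [-0.834  0.191  2.082  0.604  1.052  1.046]
-0.04012176036427993 0.03438924480056717 0.03220265098098407
[ 0.47179316 -0.15797228  0.0315359 ]
0.0032301951720738247
[-8.0,0.0,-0.0,-0.000,-0.004,-0.001,0.04],
[-16.0,0.0,0.0,-0.000,-0.007,-0.001,0.04],
[-24.0,0.0,0.0,0.000,-0.010,0.000,0.04],
[-32.0,0.0,0.0,0.000,-0.013,0.002,0.04],
[-40.0,0.0,-0.0,0.000,-0.016,0.004,0.04],
[-48.0,0.0,0.0,0.000,-0.018,0.006,0.04],
[-56.0,0.0,-0.0,0.000,-0.020,0.009,0.04],
[-60.0,0.0,-0.0,0.000,-0.021,0.010,0.04],
[-60.0,0.0,-0.0,0.000,-0.021,0.010,0.04],
[-60.0,0.0,-0.0,0.000,-0.020,0.011,0.04],
```

In the tool's units: -0.021 m is -0.0525, -0.02 m is -0.05, -60 degrees is -0.1667.

>>> send_rows:
  steps:
    - [-0.0222,0,0,0,-0.01,-0.0025,0.04]
    - [-0.0444,0,0,0,-0.0175,-0.0025,0.04]
    - [-0.0667,0,0,0,-0.025,0,0.04]
    - [-0.0889,0,0,0,-0.0325,0.005,0.04]
    - [-0.1111,0,0,0,-0.04,0.01,0.04]
    - [-0.1333,0,0,0,-0.045,0.015,0.04]
    - [-0.1556,0,0,0,-0.05,0.0225,0.04]
    - [-0.1667,0,0,0,-0.0525,0.025,0.04]
    - [-0.1667,0,0,0,-0.05,0.0275,0.04]
    - [-0.1667,0,0,0,-0.05,0.0275,0.04]

```text
time: 9.35
tool_pos: [0.4863, -0.139, 0.0322]
tcp_rot: [0.244, 0.913, -0.315, -0.084]
contact_force: [-1.1, 4.7, 5.6]
finger_gap: 0.0448
grip_force: 63.7
```

```bash
python3 - <<'E'
from h import *
import h
o=st();p=np.array(o['tool_pos']);print((p-B0)@hd(52),(p-B0)@hd(142),p[2])
h.D=.0032;s=rollpose(-.042,.035,60)
def at(a,back,bx=-.0154):
    T=tool(BH,a);return bw(bx,.035,.035)-back*T[:,2],T
w=[(*s,.064,3),(*at(240,.03),.064,1),(*at(240,.075),.064,1),(*at(240,.12),.064,1)]
for a in range(250,281,10): w.append((*at(a,.12,-.0154-(a-240)*.0008),.0,1))
rows(w,s)
E
```

```text
t 9.35 p [ 0.4863 -0.139   0.0322] R [[0.787, -0.534, -0.308], [-0.616, -0.682, -0.393], [-0.0, 0.499, -0.866]] F [-1.1  4.7  5.6] gap 0.0447614519434013 q [-0.147  0.429  1.769 -0.474  1.257  2.308]
-0.016140476966283346 0.03527334366034751 0.032167626069741995
[0.0,0.0,0.0,0.000,0.000,0.000,0.064],
[0.0,0.0,0.0,0.000,0.000,0.000,0.064],
[0.0,0.0,0.0,0.000,0.000,0.000,0.064],
[0.0,0.0,0.0,-0.000,-0.000,-0.033,0.064],
[0.0,0.0,0.0,-0.000,-0.000,-0.078,0.064],
[0.0,0.0,0.0,-0.000,-0.000,-0.123,0.064],
[10.0,0.0,-0.0,0.000,0.028,-0.117,0.0],
[20.0,0.0,-0.0,-0.000,0.055,-0.108,0.0],
[30.0,0.0,0.0,-0.000,0.081,-0.095,0.0],
[40.0,0.0,0.0,-0.000,0.105,-0.079,0.0],
```

In the tool's units: -0.123 m is -0.3075, -0.117 m is -0.2925, 40 degrees is 0.1111.

>>> send_rows:
  steps:
    - [0,0,0,0,0,0,0.064]
    - [0,0,0,0,0,0,0.064]
    - [0,0,0,0,0,0,0.064]
    - [0,0,0,0,0,-0.0825,0.064]
    - [0,0,0,0,0,-0.195,0.064]
    - [0,0,0,0,0,-0.3075,0.064]
    - [0.0278,0,0,0,0.07,-0.2925,0.0]
    - [0.0556,0,0,0,0.1375,-0.27,0.0]
    - [0.0833,0,0,0,0.2025,-0.2375,0.0]
    - [0.1111,0,0,0,0.2625,-0.1975,0.0]

```text
time: 10.6
tool_pos: [0.4544, -0.1815, 0.1542]
tcp_rot: [-0.084, 0.942, -0.324, 0.032]
contact_force: [-0.0, 0.1, 0.0]
finger_gap: -0.0001
grip_force: 0.0
```

```bash
python3 - <<'E'
from h import *
o=st();p=np.array(o['tool_pos']);print((p-B0)@hd(52),(p-B0)@hd(142),p[2])
for c in('top','side'):
    im=bot.get_image(c)
    for l in('hex_leg','lever_hinge','lever_grip','fence'):
      for d in bot.spot_point(c,l)[:1]:
        p=np.array(d['xyz']);print(c,l,np.round([(p-B0)@hd(52),(p-B0)@hd(142),p[2]],4),d['score'])
    for d in bot.silhouettes(c,'hex_leg')[:1]:
        v,u=np.nonzero(d['pixels']);P=world(im,np.c_[u,v]);P=P[(P[:,2]>.050)&(P[:,2]<.062)];print(cv2.minAreaRect(P[:,:2].astype(np.float32)*1000))
cv2.imwrite('pics/s3.png',cv2.resize(im['img'][170:320,140:340],(800,600)))
def v(bx,by,z,a):
    T=tool(BH,a);return bw(bx,by,z),T
w=[(*v(-.070,.016,.060,290),0,3),(*v(-.070,.016,.028,290),0,2)]
rows(w)
E
```

```text
t 10.6 p [ 0.4544 -0.1815  0.1542] R [[0.788, -0.605, 0.114], [-0.616, -0.776, 0.137], [0.005, -0.178, -0.984]] F [-0.   0.1  0. ] gap -8.090826095878536e-05 q [-0.666 -0.068  1.992  0.191  1.218  1.501]
-0.0692602366318544 0.03424692502254978 0.15421314484907656
top hex_leg [-0.0156  0.017   0.0358] 0.66
top lever_hinge [ 0.0556 -0.0405  0.0908] 0.96
top lever_grip [ 0.0604 -0.0893  0.1598] 0.59
top fence [0.0745 0.0015 0.0111] 0.55
((501.5462341308594, -151.28253173828125), (42.053138732910156, 169.73788452148438), 51.442352294921875)
side hex_leg [-0.011   0.0207  0.0349] 0.56
side lever_hinge [ 0.0606 -0.0414  0.0878] 0.67
side lever_grip [ 0.0634 -0.0855  0.156 ] 0.55
((502.0108947753906, -154.53207397460938), (37.057804107666016, 170.0069580078125), 53.26055908203125)
[3.3,0.0,0.0,0.007,0.006,0.030,0],
[6.7,0.0,0.1,0.013,0.013,0.060,0],
[10.0,0.1,0.1,0.020,0.019,0.090,0],
[10.0,0.1,0.1,0.020,0.022,0.106,0],
[10.0,0.1,0.1,0.020,0.024,0.122,0],
```

View pics/s3.png

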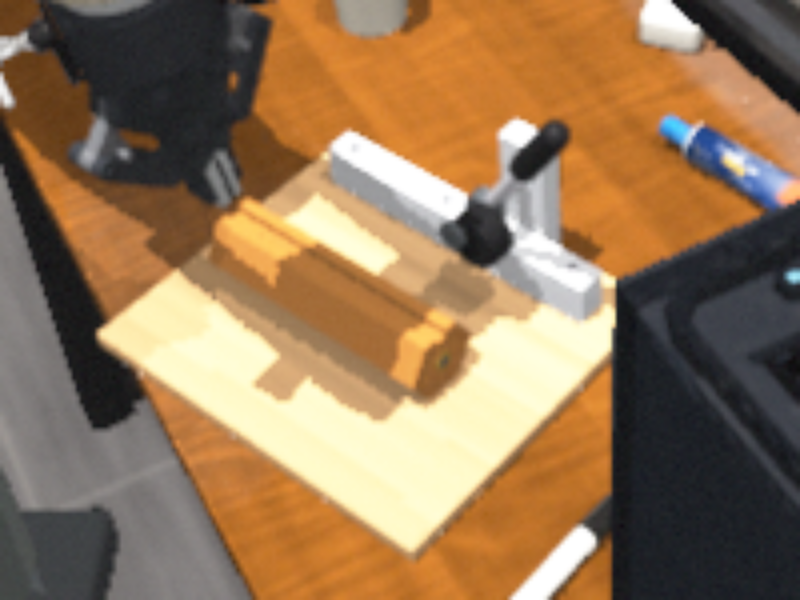

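```bash
python3 - <<'E'
from h import *
def v(bx,by,z,a):
    T=tool(BH,a);return bw(bx,by,z),T
rows([(*v(-.075,.017,.060,290),0,2),(*v(-.073,.017,.022,290),0,2),(*v(-.013,.017,.022,290),0,8)])
print();rows([(*v(.005,.017,.022,290),0,4),(*v(.011,.017,.022,290),0,4)],v(-.013,.017,.022,290))
E
```

```text
[5.0,0.0,0.1,0.009,0.012,0.045,0],
[10.0,0.1,0.1,0.019,0.024,0.090,0],
[10.0,0.1,0.1,0.019,0.026,0.108,0],
[10.0,0.1,0.1,0.019,0.028,0.127,0],
[10.0,0.1,0.1,0.019,0.021,0.129,0],
[10.0,0.1,0.1,0.019,0.014,0.130,0],
[10.0,0.1,0.1,0.019,0.006,0.131,0],
[10.0,0.1,0.1,0.019,-0.001,0.133,0],
[10.0,0.1,0.1,0.019,-0.008,0.134,0],
[10.0,0.1,0.1,0.019,-0.016,0.135,0],
[10.0,0.1,0.1,0.019,-0.023,0.136,0],
[10.0,0.1,0.1,0.019,-0.031,0.138,0],

[0.0,0.0,0.0,-0.000,-0.004,0.002,0],
[0.0,0.0,0.0,-0.000,-0.008,0.003,0],
[0.0,0.0,0.0,-0.000,-0.013,0.005,0],
[0.0,0.0,0.0,-0.000,-0.017,0.006,0],
[0.0,0.0,0.0,-0.000,-0.018,0.007,0],
[0.0,0.0,0.0,-0.000,-0.020,0.007,0],
[0.0,0.0,0.0,-0.000,-0.021,0.008,0],
[0.0,0.0,0.0,-0.000,-0.023,0.008,0],
```

In the tool's units: 0.138 m is 0.345, 0.136 m is 0.34, 10 degrees is 0.0278.

>>> send_rows:
  steps:
    - [0.0139,0,0,0.0225,0.03,0.1125,0]
    - [0.0278,0,0,0.0475,0.06,0.225,0]
    - [0.0278,0,0,0.0475,0.065,0.27,0]
    - [0.0278,0,0,0.0475,0.07,0.3175,0]
    - [0.0278,0,0,0.0475,0.0525,0.3225,0]
    - [0.0278,0,0,0.0475,0.035,0.325,0]
    - [0.0278,0,0,0.0475,0.015,0.3275,0]
    - [0.0278,0,0,0.0475,-0.0025,0.3325,0]
    - [0.0278,0,0,0.0475,-0.02,0.335,0]
    - [0.0278,0,0,0.0475,-0.04,0.3375,0]
    - [0.0278,0,0,0.0475,-0.0575,0.34,0]
    - [0.0278,0,0,0.0475,-0.0775,0.345,0]

```text
time: 12.7
tool_pos: [0.5035, -0.1502, 0.0231]
tcp_rot: [-0.163, 0.931, -0.321, 0.058]
contact_force: [-5.7, -6.1, 8.3]
finger_gap: 0.0001
grip_force: 4.6
```

```bash
cat > m.py <<'E'
from h import *
o=st();p=np.array(o['tool_pos']);print((p-B0)@hd(52),(p-B0)@hd(142),p[2])
for c in('top','side'):
    im=bot.get_image(c)
    for d in bot.spot_point(c,'hex_leg')[:1]:
        p=np.array(d['xyz']);print(c,np.round([(p-B0)@hd(52),(p-B0)@hd(142),p[2]],4),d['score'])
    for d in bot.silhouettes(c,'hex_leg')[:1]:
        v,u=np.nonzero(d['pixels']);P=world(im,np.c_[u,v]);P=P[(P[:,2]>.050)&(P[:,2]<.062)];print(cv2.minAreaRect(P[:,:2].astype(np.float32)*1000))
E
python3 m.py
```

```text
t 12.7 p [ 0.5035 -0.1502  0.0231] R [[0.787, -0.579, 0.212], [-0.616, -0.741, 0.267], [0.003, -0.341, -0.94]] F [-5.7 -6.1  8.3] gap 0.00011972522997225142 q [-0.665  0.213  2.016  0.43   0.956  1.312]
-0.014382946062605557 0.01479201075071989 0.02311124126015417
top [0.0204 0.015  0.0348] 0.67
((522.5029296875, -124.73847961425781), (38.6329231262207, 169.07594299316406), 51.51937484741211)
side [0.0251 0.0189 0.0322] 0.74
((548.8953247070312, -150.60223388671875), (44.847923278808594, 101.39962005615234), 54.17101287841797)
```

In the tool's units: -0.024 m is -0.06, -0.022 m is -0.055.

>>> send_rows:
  steps:
    - [0,0,0,0,-0.005,-0.0125,0]
    - [0,0,0,0,-0.015,-0.0075,0]
    - [0,0,0,0,-0.025,-0.005,0]
    - [0,0,0,0,-0.035,0,0]
    - [0,0,0,0,-0.045,0.0025,0]
    - [0,0,0,0,-0.05,0.0025,0]
    - [0,0,0,0,-0.055,0.005,0]
    - [0,0,0,0,-0.06,0.0075,0]
    - [0,0,0,0,-0.06,0.0075,0]

```text
time: 14.12
tool_pos: [0.5172, -0.1306, 0.0274]
tcp_rot: [-0.164, 0.931, -0.321, 0.057]
contact_force: [-2.0, -3.8, 2.7]
finger_gap: -0.0001
grip_force: 2.6
```

```bash
python3 m.py
```

```text
t 14.125 p [ 0.5172 -0.1306  0.0274] R [[0.787, -0.579, 0.21], [-0.616, -0.74, 0.269], [-0.0, -0.342, -0.94]] F [-2.  -3.8  2.7] gap -0.00014503345973203204 q [-0.617  0.213  2.006  0.432  0.952  1.36 ]
0.009510985952067265 0.016074274819091534 0.027416216334497513
top [0.0422 0.0176 0.0351] 0.97
((536.1167602539062, -105.8137435913086), (40.621700286865234, 167.51870727539062), 51.69879913330078)
side [0.0431 0.0164 0.0352] 0.67
((557.8118896484375, -126.50342559814453), (38.088714599609375, 120.2030258178711), 53.03764343261719)
```

In the tool's units: -0.004 m is -0.01, -0.002 m is -0.005.

>>> send_rows:
  steps:
    - [0,0,0,0,-0.005,0.0025,0]
    - [0,0,0,0,-0.01,0.0025,0]
    - [0,0,0,0,-0.01,0.0025,0]

```text
time: 14.8
tool_pos: [0.519, -0.1281, 0.0275]
tcp_rot: [-0.163, 0.931, -0.321, 0.056]
contact_force: [-6.0, -6.4, 2.7]
finger_gap: -0.0002
grip_force: 4.8
```

```bash
python3 m.py
```

```text
t 14.8 p [ 0.519  -0.1281  0.0275] R [[0.788, -0.579, 0.209], [-0.616, -0.741, 0.268], [-0.0, -0.34, -0.94]] F [-6.  -6.4  2.7] gap -0.00023898294096736853 q [-0.609  0.214  2.004  0.43   0.95   1.368]
0.012635388885856209 0.016224186791411896 0.02748113981112826
top [0.0451 0.0138 0.0344] 0.73
((536.1472778320312, -103.58499908447266), (40.803550720214844, 164.63165283203125), 52.759742736816406)
side [0.0481 0.0169 0.0343] 0.6
((568.18212890625, -129.79702758789062), (38.61726379394531, 99.76908874511719), 53.81226348876953)
```

In the tool's units: -0.003 m is -0.0075, -0.002 m is -0.005.

>>> send_rows:
  steps:
    - [0,0,0,0,-0.005,0.0025,0]
    - [0,0,0,0,-0.0075,0.0025,0]
    - [0,0,0,0,-0.0075,0.0025,0]

```text
time: 15.48
tool_pos: [0.5194, -0.1276, 0.0274]
tcp_rot: [-0.161, 0.932, -0.321, 0.055]
contact_force: [-17.6, -15.7, 9.5]
finger_gap: -0.0004
grip_force: 12.9
```

```bash
python3 m.py
```

```text
t 15.475 p [ 0.5194 -0.1276  0.0274] R [[0.788, -0.58, 0.207], [-0.615, -0.742, 0.265], [-0.0, -0.336, -0.942]] F [-17.6 -15.7   9.5] gap -0.0003580717591150553 q [-0.605  0.214  2.002  0.426  0.949  1.374]
0.013242919370777774 0.016146417400460845 0.02735819465853565
top [0.0449 0.0137 0.0333] 0.95
((537.1502685546875, -103.17623901367188), (40.38695526123047, 165.39295959472656), 50.32250213623047)
side [0.0488 0.0177 0.033 ] 0.82
((568.1329345703125, -131.02359008789062), (40.8930778503418, 96.74129486083984), 57.83573532104492)
```

```bash
cat >> h.py <<'E'
def lev(th,clr=0,s=.085):
    t=np.radians(th);k=.0085+.011*np.sin(t)+clr
    return bw(.0585,-.042-s*np.cos(t)+k*np.sin(t),.086+s*np.sin(t)+k*np.cos(t)),tool(BH,270)
E
python3 - <<'E'
from h import *
T=tool(BH,290);T0=tool(BH,270)
rows([(bw(-.015,.016,.035),T,0,2),(bw(-.03,.0,.22),T0,0,4),(*lev(69,.015),0,4)])
print()
w=[(*lev(69,.0),0,1)]+[(*lev(a,-.001),0,1) for a in np.arange(62,-5,-7)]
rows(w,lev(69,.015))
E
```

```text
[0.2,0.0,0.0,0.000,0.012,-0.008,0],
[0.3,0.0,0.0,0.000,0.024,-0.017,0],
[-4.7,0.0,0.0,0.004,0.012,-0.061,0],
[-9.7,0.0,0.0,0.008,-0.000,-0.106,0],
[-14.7,0.0,0.0,0.012,-0.012,-0.151,0],
[-19.7,0.0,0.0,0.016,-0.024,-0.196,0],
[-19.7,0.0,0.0,0.026,-0.041,-0.178,0],
[-19.7,0.0,0.0,0.037,-0.059,-0.161,0],
[-19.7,0.0,0.0,0.047,-0.076,-0.144,0],
[-19.7,0.0,0.0,0.057,-0.093,-0.126,0],

[0.0,0.0,0.0,0.014,-0.000,0.005,0],
[0.0,0.0,0.0,0.026,0.000,0.008,0],
[0.0,0.0,0.0,0.036,0.000,0.012,0],
[0.0,0.0,0.0,0.046,0.000,0.018,0],
[0.0,0.0,0.0,0.056,0.000,0.025,0],
[0.0,0.0,0.0,0.064,-0.000,0.033,0],
[0.0,0.0,0.0,0.071,-0.000,0.042,0],
[0.0,0.0,0.0,0.077,-0.000,0.052,0],
[0.0,0.0,0.0,0.082,-0.000,0.063,0],
[0.0,0.0,0.0,0.085,0.000,0.074,0],
[0.0,0.0,0.0,0.086,-0.000,0.086,0],
```

In the tool's units: -0.196 m is -0.49, -0.09 m is -0.225, -19.7 degrees is -0.0547.

>>> send_rows:
  steps:
    - [0,0,0,0,0.0375,-0.02,0]
    - [0,0,0,0,0.0675,-0.0425,0]
    - [-0.0131,0,0,0.01,0.0375,-0.1525,0]
    - [-0.0269,0,0,0.02,0.0075,-0.265,0]
    - [-0.0408,0,0,0.03,-0.0225,-0.3775,0]
    - [-0.0547,0,0,0.04,-0.0525,-0.49,0]
    - [-0.0547,0,0,0.065,-0.095,-0.4475,0]
    - [-0.0547,0,0,0.0925,-0.14,-0.405,0]
    - [-0.0547,0,0,0.1175,-0.1825,-0.3625,0]
    - [-0.0547,0,0,0.1425,-0.225,-0.3175,0]

```text
time: 17.02
tool_pos: [0.5922, -0.127, 0.1776]
tcp_rot: [-0.003, 0.945, -0.326, 0.0]
contact_force: [0.5, -0.9, 0.2]
finger_gap: 0.0002
grip_force: 0.0
```

```bash
sed -i 's/^E$//' m.py; cat >> m.py <<'E'
    for l in('lever_grip','lever_hinge'):
      for d in bot.spot_point(c,l)[:1]:
        p=np.array(d['xyz']);print(c,l,np.round([(p-B0)@hd(52),(p-B0)@hd(142),p[2]],4),d['score'])
E
python3 m.py; python3 - <<'E'
from h import *
bot.get_image('wrist')
for l in('lever_grip','lever_hinge'):
  for d in bot.spot_point('wrist',l)[:1]:
    p=np.array(d['xyz']);print(l,np.round([(p-B0)@hd(52),(p-B0)@hd(142),p[2]],4),d['score'])
im=bot.get_image('side');cv2.imwrite('pics/s4.png',cv2.resize(im['img'][150:300,160:360],(800,600)))
w=[(*lev(69,.0),0,1)]+[(*lev(a,-.001),0,1) for a in np.arange(62,-5,-7)]
rows(w)
E
```

```text
t 17.025 p [ 0.5922 -0.127   0.1776] R [[0.787, -0.616, 0.002], [-0.616, -0.787, 0.005], [-0.001, -0.005, -1.0]] F [ 0.5 -0.9  0.2] gap 0.0001817111053318555 q [-0.344  0.216  1.635  0.006  1.29   1.889]
0.05858656585062164 -0.04083372029751136 0.17761600492324792
top [0.0494 0.0145 0.0363] 0.78
((517.2545166015625, -88.37664031982422), (40.56764221191406, 115.82160949707031), 52.34226608276367)
top lever_grip [ 0.0788 -0.22    0.0015] 0.26
side [0.048  0.0158 0.0345] 0.75
((538.0635375976562, -107.12245178222656), (37.806884765625, 171.70938110351562), 52.8889274597168)
side lever_grip [ 0.0596 -0.0852  0.1567] 0.63
side lever_hinge [ 0.0621 -0.0447  0.0904] 0.92
lever_grip [ 0.0556 -0.0859  0.1567] 0.87
lever_hinge [ 0.0666 -0.0438  0.0845] 0.84
[-0.3,-0.0,-0.1,0.014,-0.001,0.006,0],
[-0.3,-0.0,-0.1,0.026,-0.001,0.009,0],
[-0.3,-0.0,-0.1,0.036,-0.001,0.013,0],
[-0.3,-0.0,-0.1,0.046,-0.001,0.019,0],
[-0.3,-0.0,-0.1,0.055,-0.001,0.025,0],
[-0.3,-0.0,-0.1,0.064,-0.001,0.033,0],
[-0.3,-0.0,-0.1,0.071,-0.001,0.043,0],
[-0.3,-0.0,-0.1,0.077,-0.001,0.053,0],
[-0.3,-0.0,-0.1,0.082,-0.001,0.063,0],
[-0.3,-0.0,-0.1,0.085,-0.001,0.075,0],
[-0.3,-0.0,-0.1,0.086,-0.001,0.086,0],
```

View pics/s4.png

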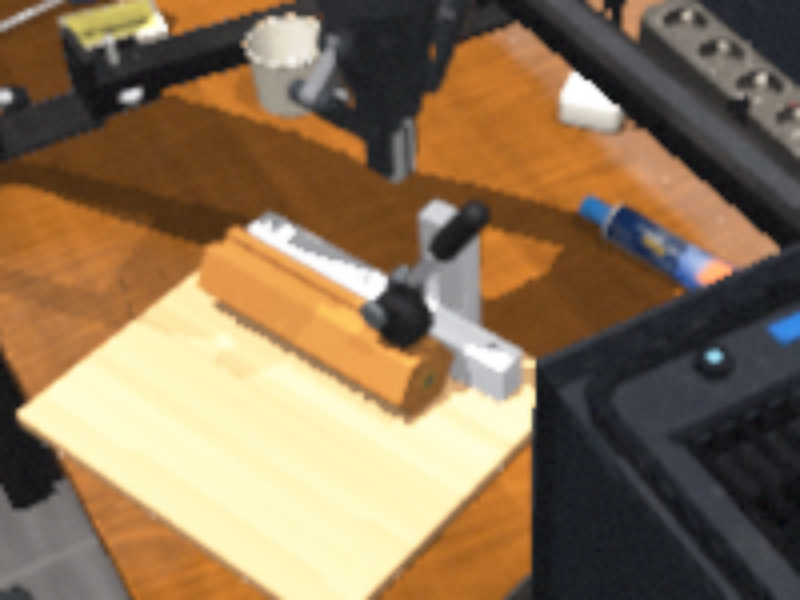

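>>> send_rows:
  steps:
    - [0,0,0,0.035,-0.0025,0.015,0]
    - [0,0,0,0.065,-0.0025,0.0225,0]
    - [0,0,0,0.09,-0.0025,0.0325,0]
    - [0,0,0,0.115,-0.0025,0.0475,0]
    - [0,0,0,0.1375,-0.0025,0.0625,0]
    - [0,0,0,0.16,-0.0025,0.0825,0]
    - [0,0,0,0.1775,-0.0025,0.1075,0]
    - [0,0,0,0.1925,-0.0025,0.1325,0]
    - [0,0,0,0.205,-0.0025,0.1575,0]
    - [0,0,0,0.2125,-0.0025,0.1875,0]
    - [0,0,0,0.215,-0.0025,0.2075,0]

```text
time: 19.1
tool_pos: [0.6602, -0.1792, 0.0955]
tcp_rot: [-0.002, 0.945, -0.326, 0.0]
contact_force: [-6.7, 2.7, 10.4]
finger_gap: -0.0
grip_force: 5.4
```

```bash
python3 m.py
```

```text
t 19.1 p [ 0.6602 -0.1792  0.0955] R [[0.788, -0.616, 0.002], [-0.616, -0.788, 0.005], [-0.001, -0.005, -1.0]] F [-6.7  2.7 10.4] gap -2.333547881097664e-05 q [-0.383  0.475  1.468  0.005  1.199  1.85 ]
0.059243608078286214 -0.12653082875293784 0.09546534401524762
top [0.0429 0.0162 0.0368] 0.71
((575.5753784179688, -136.77682495117188), (33.87345504760742, 69.74497985839844), 43.93126678466797)
top lever_grip [ 0.0577 -0.1317  0.084 ] 0.65
top lever_hinge [ 0.0603 -0.0408  0.0897] 0.86
side [0.047  0.021  0.0332] 0.64
((538.9183349609375, -106.67028045654297), (35.26362228393555, 171.5789031982422), 51.92422866821289)
side lever_grip [-0.0661 -0.1969 -0.0016] 0.64
side lever_hinge [ 0.0579 -0.0459  0.0887] 0.8
```

Near the stop; press down further until the stop is felt.

In the tool's units: 0.004 m is 0.01, 0.002 m is 0.005.

>>> send_rows:
  steps:
    - [0,0,0,0,0,0.005,0]
    - [0,0,0,0,0,0.01,0]
    - [0,0,0,0,0,0.01,0]

```text
time: 19.98
tool_pos: [0.6608, -0.1796, 0.0941]
tcp_rot: [-0.002, 0.945, -0.326, 0.001]
contact_force: [-8.7, 3.8, 18.0]
finger_gap: -0.0002
grip_force: 8.6
```

In the tool's units: 0.004 m is 0.01, 0.002 m is 0.005.

>>> send_rows:
  steps:
    - [0,0,0,0,0,0.005,0]
    - [0,0,0,0,0,0.01,0]
    - [0,0,0,0,0,0.01,0]

```text
time: 20.35
tool_pos: [0.6611, -0.1795, 0.0935]
tcp_rot: [-0.002, 0.945, -0.326, 0.001]
contact_force: [-16.5, 6.3, 32.7]
finger_gap: 0.0001
grip_force: 16.6
```

In the tool's units: -0.16 m is -0.4, -0.14 m is -0.35.

>>> send_rows:
  steps:
    - [0,0,0,0,0,-0.075,0]
    - [0,0,0,0,0,-0.2,0]
    - [0,0,0,-0.075,0.1,-0.35,0]
    - [0,0,0,-0.075,0.225,-0.4,0]
    - [0,0,0,-0.075,0.35,-0.4,0]
    - [0,0,0,-0.075,0.35,-0.4,0]

```text
time: 21.1
tool_pos: [0.5485, -0.275, 0.2471]
tcp_rot: [-0.002, 0.945, -0.328, 0.002]
contact_force: [1.0, -0.2, 1.0]
finger_gap: -0.0001
grip_force: 0.0
```

```bash
python3 m.py; python3 - <<'E'
from h import *
im=bot.get_image('side');cv2.imwrite('pics/s5.png',cv2.resize(im['img'][150:300,160:360],(800,600)))
E
```

```text
t 21.1 p [ 0.5485 -0.275   0.2471] R [[0.785, -0.62, 0.004], [-0.62, -0.785, 0.002], [0.002, -0.004, -1.0]] F [ 1.  -0.2  1. ] gap -0.00013313643784225218 q [-0.595  0.181  1.542  0.004  1.416  1.644]
-0.08504623376280593 -0.09748511952187303 0.24713956152232675
top [0.0463 0.0138 0.0363] 0.81
((537.9137573242188, -105.3540267944336), (40.42832946777344, 169.61126708984375), 50.86558532714844)
top lever_grip [ 0.0587 -0.1312  0.085 ] 0.54
top lever_hinge [ 0.0576 -0.0404  0.0903] 0.95
side [0.0458 0.0169 0.0327] 0.63
((538.3941040039062, -106.85626220703125), (37.08015060424805, 171.7736053466797), 52.705623626708984)
side lever_grip [ 0.0601 -0.1234  0.0842] 0.88
side lever_hinge [ 0.0589 -0.0457  0.0846] 0.55
```

View pics/s5.png

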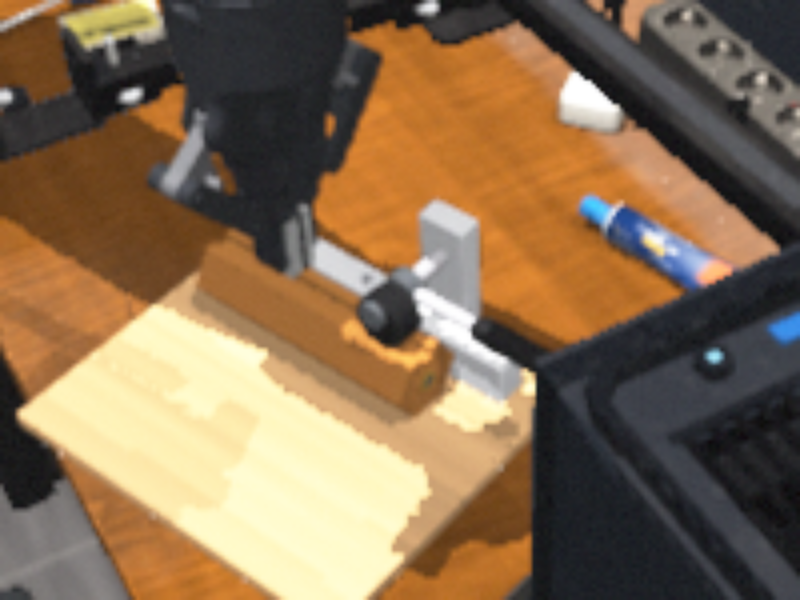

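The lever is level at (470–540, 330–360), the cam sits on the leg at (390, 310), and the leg is flush against the fence. The arm is clear, so I'm handing in.

```bash
python3 -c "
from bench import bot;print(bot.hand_in())"
```

```text
the job is handed in; nothing more can be done
None
```

I rolled the leg two faces so the groove is on top, pushed it flush to the fence and closed the cam on it. I handed in at about 21 s; the hand-in returned no verdict, and I inferred the cam clamping from the picture and the lever's stop, not from a measured force.

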